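# Stroke along a row of contact springs and hold the last one down

## Robot

A 6-joint arm with a two-finger parallel gripper is mounted at the origin on a cart in front of the work surface, level with it; the furniture and walls round the work are solid. World frame = base frame: x ahead of the robot, y to its left, z up, the work surface at z = 0. Lengths are in m, angles in rad, forces in N, time in s.
With the tool pointing down it reaches from about 0.375 to 0.975 m from the base axis. Payload 3.8 kg.
Tool frame: the origin (TCP) lies midway between the tips of the shut fingers; the grasp point (between the pads) lies 19 mm behind it; z points along the fingers, y is the line along which they close (so a half turn about z gives the same grasp; the last joint's range is limited). The gripper opens to 85 mm and grips with 20 to 120 N. Pads are 22 mm wide; open, the fingers measure 114 mm over their backs; the gripper's body (76 mm by 85 mm) begins 54 mm behind the grasp point. The pads swing forward as they close: fully open they stand 13 mm farther back than shut.
Start: joints at [1.204, 0.264, 1.604, -0, 1.274, -0.037], TCP at [0.219, 0.639, 0.231] pointing down, gripper open.
Joint ranges: [-2.63, 2.63], [-0.94, 2.18], [0.31, 2.57], [-1.31, 4.45], [0, 2.66], [-2.55, 2.55]. Speed limits (rad/s): [2.57, 2.57, 3.14, 3.14, 3.14, 3.14].

## Interface

Orientations are given as a rotation vector (axis times angle).
In Python, from workcell import read_state, vision, ticket gives the robot as it stands. The module is installed in compiled form; this text tells all that it offers.
- The arm moves only by the tool jog_arm, never from a script. Its arguments are lists of equal length, an entry for each row: "turn": the turn, a rotation vector about the tool's x, y, z in rad, a list of three; "delta_pos": the shift along the tool's x, y, z in m, a list of three; "gripper": the finger opening in m, from 0 to 0.0854. In form: {"turn": [[rx, ry, rz], ...], "delta_pos": [[dx, dy, dz], ...], "gripper": [gripper, ...]}. A call has 1 to 20 rows; each row shifts and turns the commanded pose from where the row before left it, along the tool's axes as they then stand; what a row does not reach is not made up. A row lasts 1/12 s, in which the tool goes at most 41.7 mm and 7.16 degrees, less where a joint would pass 70% of its speed; a pose out of reach is approached as far as the arm can. A call with a gripper value outside its range is refused whole. The fingers move at their own pace and stop on an object; "grip_force" is the grip in N (left out, the last holds). Time passes only in rows, so rows that do not move let the fingers close. It gives the time, the measured TCP pose, the force, the opening and the grip force at its end, in the units of the state.
- read_state(): the state, without advancing time (a new reading comes with each control period).
- vision.read_camera(name): name is "scene" or "top" or "wrist"; returns the picture (420x560x3 uint8, red, green, blue); there is no depth.
- vision.calibration(name): a dict with "vfov" (degrees; the focal length in pixels is half the picture's height over the tangent of half this angle, whatever the lens; pixels are square), "cx", "cy" (the principal point, pixels), "dist" ([k1, k2, p1, p2, k3] as OpenCV has them; the pictures are not rectified), "R" (3x3) and "t" (3): a world point X has camera coordinates R X + t; the wrist camera has in their place "mount" (4x4, takes a point from camera to tool coordinates, whose origin is the TCP and whose axes are the flange's). Camera axes: x right, y down, z forward; pixel columns grow to the right and rows downward; lengths in m; the calibration is good to about 2 mm. A picture is of the moment at which its call begins: read the wrist's pose just before it. calibration takes no time and is no camera call.
- ticket.finish_job(): hands the job in; it is judged then, once.
The state is a dict: "time": time; "q": joint angles; "joint_vel": joint speeds; "joint_torque": joint torques, N m; "tool_pos": TCP position; "tcp_rot": TCP orientation; "wrist_force": force on the tool from outside, world axes, zero at the start; "torque": the same for the moment, N m; "width": opening from 0.0 (shut) to 1.0 (fully open); "grip_force": force on a finger pad.
Only numpy, scipy, OpenCV 4.12 (cv2) and the standard library are available. Lean on these libraries where they do the work, as an engineer would, in place of code of your own. Each camera call takes 0.05 s, during which the arm holds its last target. There are 200 camera calls.

## Task

On the contact block with three brass leaf springs, run your closed fingertips lightly along the row, in the direction the leaves point (from their fixed roots to their free ends), so that first, second and third leaf each dip a few millimetres in turn and spring back behind you, none of them pushed down to its stop. Finish with the fingertips still resting on the last leaf, holding it part way down so that its contact can be measured. Do not grip, lift or shift the block, and leave the two-leaf block and the other things alone.

Things in the scene. Friction and masses are not known exactly. Their poses are not given: they have to be found in the camera images.
- three_leaf_block: Black block 146 x 44 x 18 mm (x, y, z), 1.4 kg, loose on the worktop, with a row of three equal brass leaf springs along its top. Origin: centre of underside. +x is the way the leaves point: each 18 mm wide leaf is fixed at its -x end (root, 21 mm up), rises towards +x at 0.40 rad to a rounded crest 35 mm above the worktop, 29 mm from the root, then turns down. Leaf pitch 42 mm.
- leaf_1_crest (a point): Top of the rounded crest of the first leaf of the three-leaf block, mid width, at its free end; moves down with the leaf. At rest 35 mm above the worktop, at x = -30.5 mm in the block's frame, y = 0.
- leaf_2_crest (a point): Top of the rounded crest of the second (middle) leaf of the three-leaf block, mid width, at its free end; moves down with the leaf. At rest 35 mm above the worktop, at x = 11.5 mm in the block's frame, y = 0.
- leaf_3_crest (a point): Top of the rounded crest of the third and last leaf of the three-leaf block, mid width, at its free end; moves down with the leaf. At rest 35 mm above the worktop, at x = 53.5 mm in the block's frame, y = 0.
- leaf_1 (a joint): Dip of leaf 1 about its root, rad: 0 at rest (up), grows as it is pressed down, stop at 0.40. 0.1 rad lowers the crest by about 3 mm; the stop comes about 12 mm down. Sprung: about 0.8 N at the crest starts it, 3 N brings it to the stop; it springs back when let go.
- leaf_2 (a joint): Dip of leaf 2 about its root, rad: 0 at rest (up), grows as it is pressed down, stop at 0.40. 0.1 rad lowers the crest by about 3 mm; the stop comes about 12 mm down. Sprung: about 0.8 N at the crest starts it, 3 N brings it to the stop; it springs back when let go.
- leaf_3 (a joint): Dip of leaf 3 about its root, rad: 0 at rest (up), grows as it is pressed down, stop at 0.40. 0.1 rad lowers the crest by about 3 mm; the stop comes about 12 mm down. Sprung: about 0.8 N at the crest starts it, 3 N brings it to the stop; it springs back when let go.
- two_leaf_block: The other block, not to be touched: same black block, 146 x 44 x 18 mm, but with only two longer brass leaves, crests 43 mm above the worktop. Origin: centre of its underside. The two blocks may change places (one on the robot's left, one on its right).
- magnifier_lamp: Fixed bench lamp, an obstacle: foot 60 x 80 mm at the left edge of the worktop at about x 0.52, y 0.39 m; from it a pole leans in to an elbow at about x 0.55, y 0.25, z 0.35 m, and an arm runs on to the far right at z 0.35 to 0.47 m, its head over x 0.56 to 0.77, y -0.31 to -0.48, z above 0.25 m. Pass on the robot's side of it.
- board_holder: Fixed board vice in front of the robot, an obstacle: a base plate about x 0.35 to 0.54, y -0.31 to -0.01 m, jaws and board up to 0.09 m high. Origin: centre of its underside.
- pocket_meter: Loose bystander, to be left alone: yellow pocket meter lying flat, 78 x 58 x 20 mm. Origin: centre of its underside.
- terminal_block: Loose bystander, to be left alone: green terminal block, 14 x 45 x 13 mm. Origin: centre of its underside.
- relay: Loose bystander, to be left alone: small blue relay, 13 x 29 x 16 mm. Origin: centre of its underside.
- heat_sink: Loose bystander, to be left alone: small finned bare metal heat sink, 28 x 40 x 18 mm. Origin: centre of its underside.
- red_marker: Loose bystander, to be left alone: marker pen, white with red cap, lying, 138 mm long, 13 mm thick. Origin: centre of its underside.
- green_tape: Loose bystander, to be left alone: roll of green tape lying flat, 52 mm across, 12 mm high. Origin: centre of its underside.
- tweezers_teal: Loose bystander, to be left alone: teal tweezers lying, 120 mm long, 8 mm high. Origin: centre of its underside.
- flux_syringe: Loose bystander, to be left alone: white syringe lying, 154 mm long, 17 mm high. Origin: centre of its underside.

How it is judged:
On the way, in this order (a step that is already met when the one before it is completed fails the run):
1. the fingers dip the first leaf alone (value of joint leaf_1 above 0.08 rad and value of joint each of leaf_2, leaf_3 below 0.05 rad and contact force between the fingers and three_leaf_block above 0.2 N), for 0.1 s.
2. then the second leaf alone, the first having sprung back (value of joint leaf_2 above 0.08 rad and value of joint each of leaf_1, leaf_3 below 0.05 rad and contact force between the fingers and three_leaf_block above 0.2 N), for 0.1 s.
3. then the third leaf alone, the others having sprung back (value of joint leaf_3 above 0.08 rad and value of joint each of leaf_1, leaf_2 below 0.05 rad and contact force between the fingers and three_leaf_block above 0.2 N), for 0.1 s.
At the end, for the whole second after the job is handed in: The fingers rest on the last leaf and hold it 0.08 to 0.36 rad down (about 2.5 to 11 mm at the crest), leaves 1 and 2 are up (under 0.05 rad); the block stands still within 20 mm of where it stood, the other block within 10 mm, bystanders within 20 mm (all of step 3 and value of joint leaf_3 below 0.36 rad and linear speed of three_leaf_block below 0.02 m/s and distance of each of three_leaf_block, pocket_meter, terminal_block, relay, heat_sink, red_marker, green_tape, tweezers_teal, flux_syringe from where it was at the start of the episode below 0.02 m and angle between three_leaf_block's own z axis and vertical below 0.05 rad and distance of two_leaf_block from where it was at the start of the episode below 0.01 m); the arm keeps its last pose, push and grip.
It fails at once if a leaf of the three-leaf block is pushed down to its stop (over 0.37 rad) (value of joint any of leaf_1, leaf_2, leaf_3 above 0.37 rad).
It fails at once if the block is pressed with more than 15 N (contact force between the fingers and three_leaf_block above 15 N).
It fails at once if the block is lifted, tipped or shifted by more than 20 mm (height (world z) of three_leaf_block above 0.012 m or angle between three_leaf_block's own z axis and vertical above 0.12 rad or distance of three_leaf_block from where it was at the start of the episode above 0.02 m).
It fails at once if the two-leaf block is touched (contact force between any of the arm, the fingers and two_leaf_block above 0.3 N).
It fails at once if a bystander is moved by more than 20 mm (distance of any of pocket_meter, terminal_block, relay, heat_sink, red_marker, green_tape, tweezers_teal, flux_syringe from where it was at the start of the episode above 0.02 m).
It also fails if it takes over 38 s, if anything falls off the work surface, if the arm or the gripper's body presses on something with over 40 N, if the wrist force passes 120 N, or if a joint passes its speed limit or range.

## Working session

There is one attempt and no reset: what is moved stays moved. The work goes in short steps, Python scripts to look and compute and a tool call to move; the robot and the scene stay as the last step left them, time stands still between calls to the robot, and variables do not carry over. Pictures are saved under pics/ and viewed, at most 10 in all, crops included, and the job is handed in when it is done.

Besides the shell and the picture viewer there is one more tool, called after ">>>" as name(argument=value, ...) on one line, values as JSON. jog_arm: Moves the arm, as the interface text tells. Its arguments: {"type":"object","properties":{"turn":{"type":"array","items":{"type":"array","items":{"type":"number"}}},"delta_pos":{"type":"array","items":{"type":"array","items":{"type":"number"}}},"gripper":{"type":"array","items":{"type":"number"}},"grip_force":{"type":"number"}},"required":["turn","delta_pos","gripper"]}

```bash
mkdir -p pics; python3 - <<'E'
from workcell import read_state, vision
import cv2
s=read_state(); print(s['time'],s['tool_pos'],s['tcp_rot'],s['width'])
for n in ['scene','top']:
    cv2.imwrite(f'pics/{n}1.png',vision.read_camera(n)[:,:,::-1])
    print(vision.calibration(n))
print(vision.calibration('wrist'))
E
```

```text
0.0 [0.21836368 0.63792944 0.22995855] [-0.51561162 -3.09856184  0.00347514] 0.9981520474813397
{'vfov': 42.95955115263805, 'cx': 275.95389305163724, 'cy': 201.32579369974502, 'dist': array([0.00503877, 0.        , 0.        , 0.        , 0.        ]), 'R': array([[-0.89138419, -0.45324703,  0.00116073],
       [-0.29849839,  0.58511479, -0.75401551],
       [ 0.34107613, -0.67246398, -0.65685559]]), 't': array([0.4006686 , 0.22907124, 1.72295085])}
{'vfov': 52.52319357924551, 'cx': 279.30742134033875, 'cy': 212.4668962365126, 'dist': array([-0.05021492,  0.        ,  0.        ,  0.        ,  0.        ]), 'R': array([[ 0.02045322, -0.99951531,  0.02346944],
       [-0.99625221, -0.02234847, -0.0835588 ],
       [ 0.08404281, -0.02167244, -0.99622644]]), 't': array([-0.09261647,  0.50107688,  1.18256529])}
{'vfov': 66.76719135107159, 'cx': 278.8940052596914, 'cy': 203.52421721832357, 'dist': array([-0.02322143,  0.        ,  0.        ,  0.        ,  0.        ]), 'mount': array([[ 8.35571436e-05, -9.58364489e-01, -2.85547717e-01,
         7.13715827e-02],
       [ 9.99999630e-01, -1.64449167e-04,  8.44550106e-04,
        -1.66542012e-04],
       [-8.56344915e-04, -2.85547682e-01,  9.58364121e-01,
        -1.43457690e-01],
       [ 0.00000000e+00,  0.00000000e+00,  0.00000000e+00,
         1.00000000e+00]])}
```

View pics/top1.png

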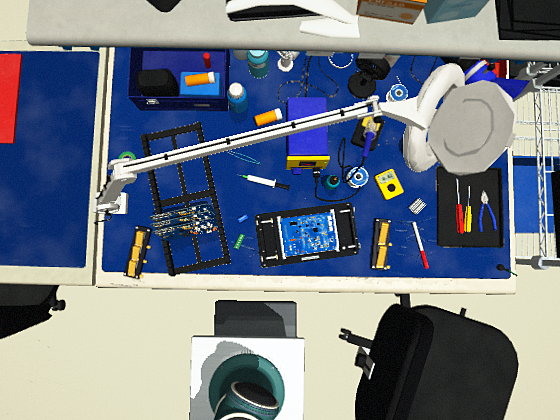

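View pics/scene1.png

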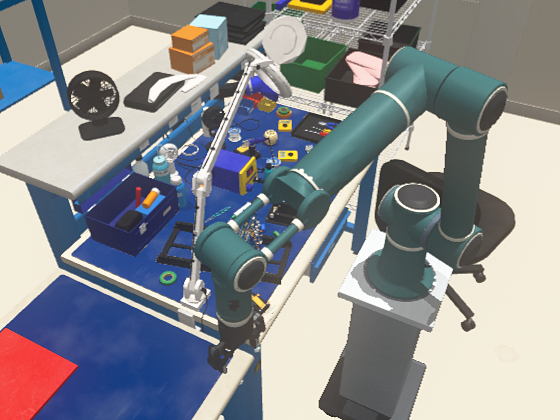

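The top view shows one block at about (138,252) and another at (381,244). I'll enlarge both.

```bash
python3 - <<'E'
import cv2,numpy as np
im=cv2.imread('pics/top1.png')
a=im[215:290,105:175];b=im[205:280,350:420]
cv2.imwrite('pics/c1.png',cv2.resize(np.hstack([a,b]),None,fx=5.7,fy=5.7,interpolation=cv2.INTER_CUBIC))
E
```

```text
(no output)
```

View pics/c1.png

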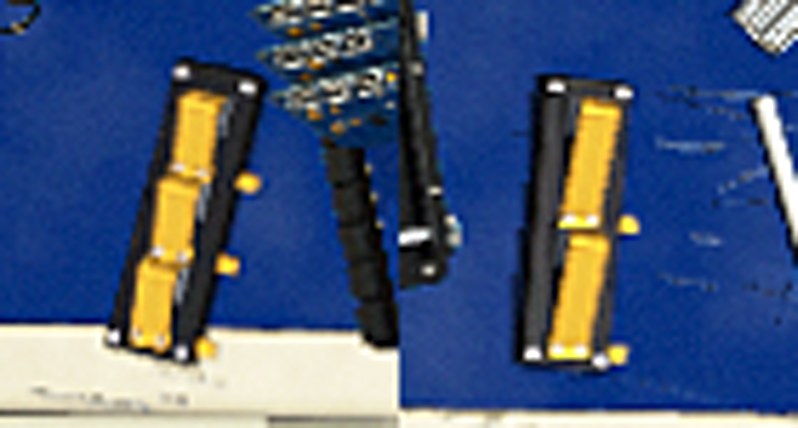

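```bash
cat > h.py <<'E'
import numpy as np,cv2
from workcell import read_state, vision
from scipy.spatial.transform import Rotation as Ro
def cam(n,s=None):
    c=vision.calibration(n); f=210/np.tan(np.radians(c['vfov']/2))
    K=np.array([[f,0,c['cx']],[0,f,c['cy']],[0,0,1]])
    if n!='wrist': return K,c['dist'],c['R'],c['t']
    T=np.eye(4);T[:3,:3]=Ro.from_rotvec(s['tcp_rot']).as_matrix();T[:3,3]=s['tool_pos']
    M=np.linalg.inv(T@c['mount']); return K,c['dist'],M[:3,:3],M[:3,3]
def back(C,uv,z):
    K,d,R,t=C
    p=cv2.undistortPoints(np.array(uv,float).reshape(-1,1,2),K,d)[:,0]
    r=np.c_[p,np.ones(len(p))]@R; o=-R.T@t
    return o+r*((z-o[2])/r[:,2])[:,None]
def proj(C,X):
    K,d,R,t=C
    return cv2.projectPoints(np.array(X,float),cv2.Rodrigues(R)[0],t,K,d)[0][:,0]
E
python3 - <<'E'
from h import *
C=cam('top')
px=[(181,72),(248,88),(113,338),(182,353)]
P=back(C,[(105+a/5.7,215+b/5.7) for a,b in px],.018); print(P,P.mean(0))
s=read_state(); print(proj(cam('wrist',s),[P.mean(0)]), Ro.from_rotvec(s['tcp_rot']).as_matrix())
cv2.imwrite('pics/w1.png',vision.read_camera('wrist')[:,:,::-1])
E
```

```text
[[0.45126689 0.31996235 0.018     ]
 [0.44410104 0.28629963 0.018     ]
 [0.31965217 0.34761931 0.018     ]
 [0.31315764 0.31322456 0.018     ]] [0.38204444 0.31677646 0.018     ]
[[ 97.8500007  358.74635328]] [[-9.46113091e-01  3.23835612e-01 -7.17955754e-04]
 [ 3.23836400e-01  9.46111235e-01 -1.87511416e-03]
 [ 7.20372632e-05 -2.00657026e-03 -9.99997984e-01]]
```

The left block has the three leaves and runs roughly along world x, at about (0.382, 0.317). I'll shut the gripper and move above it for a wrist view.

>>> jog_arm(turn=[[0, 0, 0], [0, 0, 0], [0, 0, 0], [0, 0, 0], [0, 0, 0], [0, 0, 0], [0, 0, 0], [0, 0, 0], [0, 0, 0], [0, 0, 0], [0, 0, 0], [0, 0, 0], [0, 0, 0], [0, 0, 0]], delta_pos=[[-0.02, -0.021, 0], [-0.02, -0.021, 0], [-0.02, -0.021, 0], [-0.02, -0.021, 0], [-0.02, -0.021, 0], [-0.02, -0.021, 0], [-0.02, -0.021, 0], [-0.02, -0.021, 0], [-0.02, -0.021, 0], [-0.02, -0.021, 0], [-0.02, -0.021, 0], [-0.02, -0.021, 0], [0, 0, 0], [0, 0, 0]], gripper=[0, 0, 0, 0, 0, 0, 0, 0, 0, 0, 0, 0, 0, 0], grip_force=20)

```text
time: 1.32
tool_pos: [0.3644, 0.3214, 0.2312]
tcp_rot: [-0.52, -3.098, -0.0]
wrist_force: [-0.3, 0.0, 0.3]
width: -0.002
grip_force: 0.0
```

```bash
python3 - <<'E'
from h import *
import json
s=read_state(); print(s['time'],s['tool_pos'],s['tcp_rot'],s['width'],s['wrist_force'])
im=vision.read_camera('wrist')[:,:,::-1]
json.dump({k:list(s[k]) for k in('tool_pos','tcp_rot')},open('s2.json','w'))
cv2.imwrite('pics/w2.png',cv2.resize(im,(800,600),interpolation=cv2.INTER_CUBIC))
E
```

```text
1.3167 [0.36437382 0.32142943 0.23115607] [-5.20318266e-01 -3.09795496e+00 -2.94262494e-04] -0.00170564564448122 [-0.28076188  0.03446373  0.25710818]
```

View pics/w2.png

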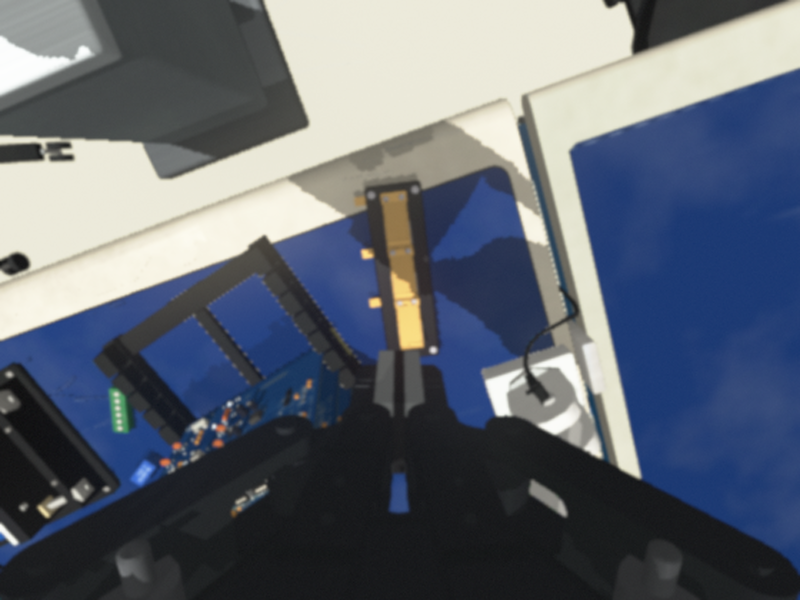

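```bash
python3 - <<'E'
import cv2
im=cv2.imread('pics/w2.png')[165:375,320:480]
cv2.imwrite('pics/c2.png',cv2.resize(im,None,fx=2.8,fy=2.8,interpolation=cv2.INTER_CUBIC))
E
```

```text
(no output)
```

View pics/c2.png

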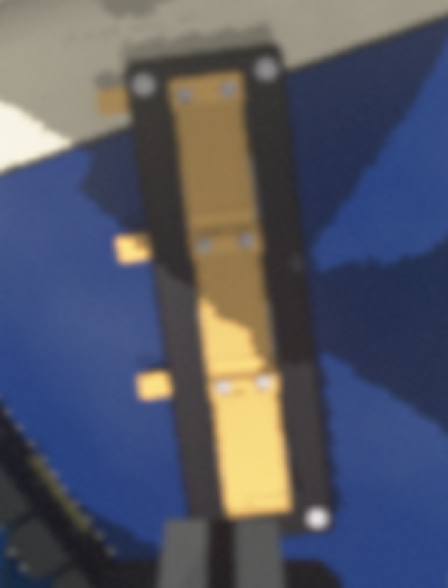

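The leaf screws (roots) are at the robot-side end of each leaf, so the leaves seem to point to +x world, with the last leaf farthest out. I'll check this by triangulating and then refine the pose.

```bash
python3 - <<'E'
from h import *
import json
s=json.load(open('s2.json')); W=cam('wrist',s); T=cam('top')
w=lambda u,v:((320+u/2.8)/800*560,(165+v/2.8)/600*420)
t=lambda a,b:(105+a/5.7,215+b/5.7)
def tri(p,q):
    A=[]
    for (K,d,R,tt),x in((W,p),(T,q)):
        u=cv2.undistortPoints(np.array([[x]],float),K,d)[0,0]; P=np.c_[R,tt]
        A+= [u[0]*P[2]-P[0],u[1]*P[2]-P[1]]
    X=np.linalg.svd(A)[2][-1]; return X[:3]/X[3]
print('far end leaf3',tri(w(255,512),t(206,96)))
print('leaf1 screws',tri(w(205,92),t(152,340)))
print('corners',tri(w(143,85),t(182,353)),tri(w(265,70),t(113,338)),tri(w(318,518),t(181,72)))
P=back(W,[w(143,85),w(265,70),w(318,518)],.0185); print(P)
print('leaf1 root screws', back(W,[w(183,96),w(227,90)],.022).mean(0),'leaf3 root',back(W,[w(222,387),w(264,383)],.022).mean(0))
print('width',np.linalg.norm(P[0]-P[1]),'len',np.linalg.norm(P[2]-P[1]))
d=P[2]-P[1]; print('yaw',np.degrees(np.arctan2(d[1],d[0])),'ctr diag',(P[0]+P[2])/2)
E
```

```text
far end leaf3 [0.44079126 0.30409716 0.03250681]
leaf1 screws [0.32229831 0.3295426  0.01845809]
corners [0.31562465 0.31441714 0.01716232] [0.32239426 0.34716637 0.02281833] [0.45266439 0.32001602 0.02331739]
[[0.31798583 0.31539723 0.0185    ]
 [0.32510351 0.34834812 0.0185    ]
 [0.45660927 0.32134416 0.0185    ]]
leaf1 root screws [0.32531592 0.3309076  0.022     ] leaf3 root [0.40788217 0.3137866  0.022     ]
width 0.0337108678234018 len 0.1342496893174224
yaw -11.604058916186272 ctr diag [0.38729755 0.3183707  0.0185    ]
```

Direction is confirmed: leaf 3's free end is at z≈0.0325 and the roots are at ≈0.02. The block centre is about (0.385, 0.318), with +x at yaw -11.7°. Next I'll turn the tool to line up and descend behind the near end.

>>> jog_arm(turn=[[0, 0, -0.065], [0, 0, -0.065], [0, 0, 0], [0, 0, 0], [0, 0, 0], [0, 0, 0], [0, 0, 0], [0, 0, 0], [0, 0, 0], [0, 0, 0]], delta_pos=[[0, 0, 0], [0, 0, 0], [0.01, 0, 0.028], [0.01, 0, 0.028], [0.01, 0, 0.028], [0.01, 0, 0.028], [0.01, 0, 0.028], [0.009, 0.001, 0.025], [0, 0, 0], [0, 0, 0]], gripper=[0, 0, 0, 0, 0, 0, 0, 0, 0, 0])

```text
time: 2.2
tool_pos: [0.3046, 0.335, 0.065]
tcp_rot: [-0.309, -3.124, 0.005]
wrist_force: [1.0, 0.4, 1.6]
width: 0.004
grip_force: 0.0
```

```bash
python3 - <<'E'
from h import *
s=read_state(); print(s['time'],s['tool_pos'],s['wrist_force']); R=Ro.from_rotvec(s['tcp_rot']).as_matrix(); print(R)
im=vision.read_camera('wrist')[:,:,::-1]
W=cam('wrist',s); c=np.array([.385,.318,0]);u=np.array([.979,-.203,0]);v=np.array([.203,.979,0])
im=im.copy()
for k in(-30.5,11.5,53.5):
    for j in(-9,9):
        p=proj(W,[c+u*k/1e3+v*j/1e3+[0,0,.035]])[0]; cv2.circle(im,tuple(int(round(a)) for a in p),2,(0,0,255),-1)
cv2.imwrite('pics/w3.png',cv2.resize(im,(800,600),interpolation=cv2.INTER_CUBIC))
E
```

```text
2.2 [0.30460405 0.33501377 0.06504135] [1.00090031 0.44569667 1.59239419]
[[-0.98060429  0.19597647 -0.00290756]
 [ 0.19598434  0.98060324 -0.00272428]
 [ 0.00231727 -0.00324128 -0.99999206]]
```

View pics/w3.png

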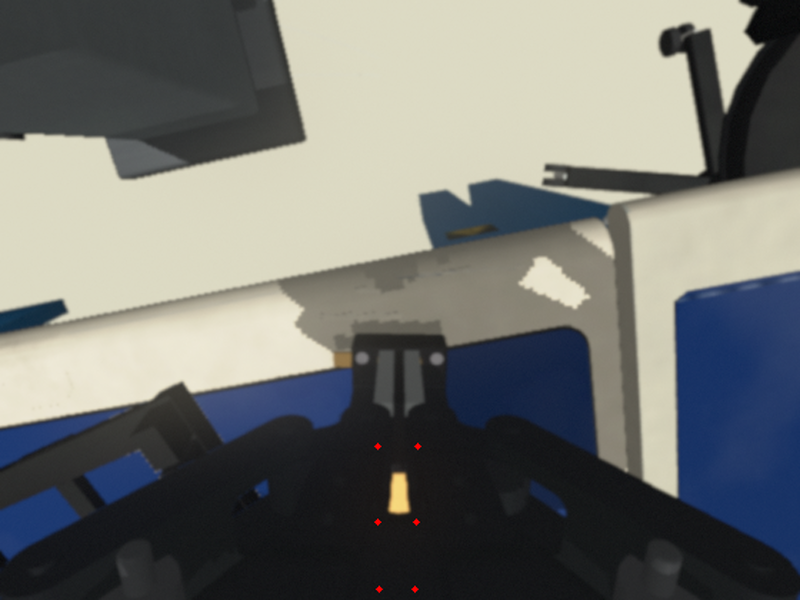

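The fingers are centred across the block (finger mid at column 400, corner screws at 362 and 437). I'll fix the along-position from the near screws at row 358.

```bash
python3 - <<'E'
from h import *
s=read_state(); print(s['time'],s['tool_pos'],s['wrist_force'])
W=cam('wrist',s)
P=back(W,[(362*.7,358*.7),(437*.7,358*.7),(399.5*.7,335*.7)],.0185); print(P)
m=P[:2].mean(0); u=np.array([.979,-.203,0]); print('ctr',m+u*.067, 'tcp rel', (s['tool_pos']-(m+u*.067))@u,(s['tool_pos']-m)@[.203,.979,0])
print('from end', (P[2]+u*.073))
E
```

```text
2.25 [0.30638144 0.33616052 0.06678124] [0.26977845 1.23202351 0.04814855]
[[0.3207325  0.31603423 0.0185    ]
 [0.32753046 0.34986132 0.0185    ]
 [0.31297119 0.33517609 0.0185    ]]
ctr [0.38972448 0.31934678 0.0185    ] tcp rel -0.0850060263502612 -0.0004579785832203915
from end [0.38443819 0.32035709 0.0185    ]
```

>>> jog_arm(turn=[[0, 0, 0], [0, 0, 0], [0, 0, 0], [0, 0, 0], [0, 0, 0], [0, 0, 0]], delta_pos=[[0, 0, 0.012], [0, 0, 0.012], [0, 0, 0.012], [0, 0, 0], [0, 0, 0], [0, 0, 0]], gripper=[0, 0, 0, 0, 0, 0])

```text
time: 2.75
tool_pos: [0.308, 0.3365, 0.0322]
tcp_rot: [0.313, 3.124, 0.004]
wrist_force: [-0.8, -0.2, 0.8]
width: 0.0
grip_force: 0.0
```

>>> jog_arm(turn=[[0, 0, 0], [0, 0, 0], [0, 0, 0], [0, 0, 0], [0, 0, 0], [0, 0, 0], [0, 0, 0], [0, 0, 0], [0, 0, 0], [0, 0, 0], [0, 0, 0], [0, 0, 0], [0, 0, 0], [0, 0, 0]], delta_pos=[[0, 0, 0.003], [0, 0, 0], [0, 0, 0], [-0.005, 0, 0], [-0.005, 0, 0], [-0.005, 0, 0], [-0.005, 0, 0], [-0.005, 0, 0], [-0.005, 0, 0], [-0.005, 0, 0], [-0.005, 0, 0], [-0.005, 0, 0], [0, 0, 0], [0, 0, 0]], gripper=[0, 0, 0, 0, 0, 0, 0, 0, 0, 0, 0, 0, 0, 0])

```text
time: 3.92
tool_pos: [0.3518, 0.3263, 0.0276]
tcp_rot: [0.313, 3.124, 0.001]
wrist_force: [1.2, -1.2, 3.2]
width: 0.001
grip_force: 1.3
```

```bash
python3 - <<'E'
from h import *
F=[]
for i in range(6):
    s=read_state(); F.append(np.r_[s['tool_pos'],s['wrist_force']])
    im=vision.read_camera('scene')
print(s['time'],np.round(F,4),s['tcp_rot'])
K=cam('scene'); p=proj(K,[[.387,.319,.03]])[0].astype(int); print(p)
c=im[p[1]-40:p[1]+40,p[0]-50:p[0]+50,::-1]
cv2.imwrite('pics/s4.png',cv2.resize(c,None,fx=7,fy=7,interpolation=cv2.INTER_CUBIC))
E
```

```text
4.1667 [[ 0.3518  0.3263  0.0276  1.1571 -1.1713  3.2488]
 [ 0.3517  0.3264  0.0277  2.1531 -1.7749  2.2197]
 [ 0.3515  0.3265  0.0277  1.7593 -0.7481  2.1626]
 [ 0.3514  0.3265  0.0277  2.38   -0.2488  2.6432]
 [ 0.3512  0.3265  0.0277  2.5346 -0.3917  2.3464]
 [ 0.3511  0.3266  0.0277  2.1905 -0.6888  2.5556]] [3.12822682e-01 3.12468375e+00 1.40438695e-03]
[246 292]
```

View pics/s4.png

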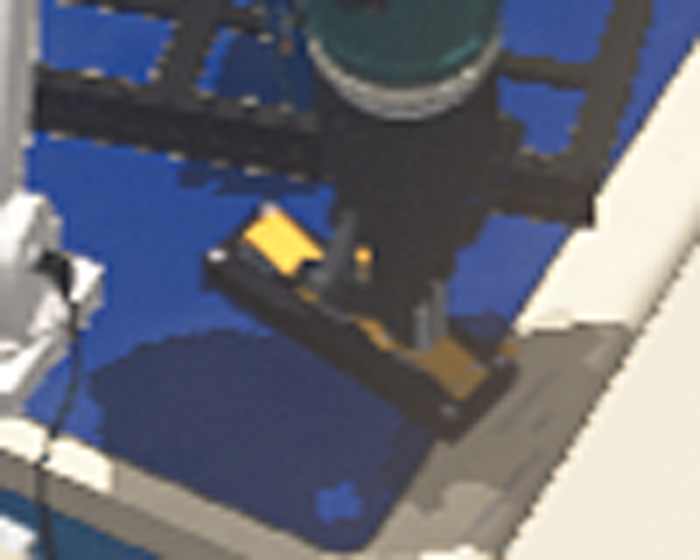

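```bash
python3 - <<'E'
from h import *
K=cam('scene'); s=read_state(); R=Ro.from_rotvec(s['tcp_rot']).as_matrix()
c=np.array([.387,.319,0]);u=np.array([.979,-.203,0])
f=lambda X:np.round((proj(K,[X])[0]-[196,252])*7)
print('tcp',f(s['tool_pos']),'up30',f(s['tool_pos']-R[:,2]*.03),'y+-10',f(s['tool_pos']+R[:,1]*.01),f(s['tool_pos']-R[:,1]*.01))
for k in(-73,-59.5,-30.5,-17.5,11.5,24.5,53.5,73): print(k,f(c+u*k/1e3+[0,0,.021 if k in(-59.5,-17.5,24.5) else .018 if abs(k)==73 else .035]))
im=vision.read_camera('top')[:,:,::-1]
cv2.imwrite('pics/t5.png',cv2.resize(im[205:290,95:185],None,fx=6,fy=6,interpolation=cv2.INTER_CUBIC))
im=vision.read_camera('wrist')[:,:,::-1]
cv2.imwrite('pics/w5.png',cv2.resize(im,(800,600),interpolation=cv2.INTER_CUBIC))
E
```

```text
tcp [419. 331.] up30 [418. 286.] y+-10 [404. 346.] [434. 317.]
-73 [485. 387.]
-59.5 [461. 367.]
-30.5 [408. 313.]
-17.5 [386. 318.]
11.5 [334. 265.]
24.5 [313. 271.]
53.5 [263. 218.]
73 [232. 222.]
```

View pics/w5.png

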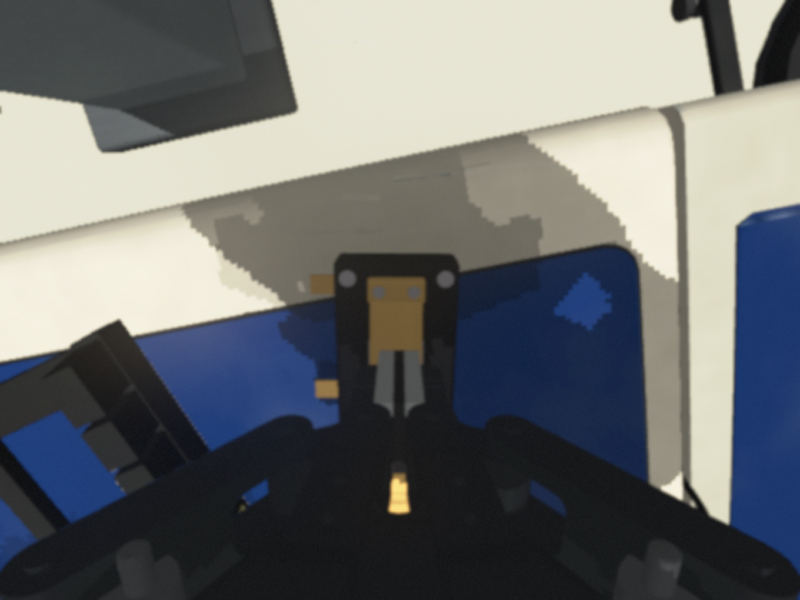

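The wrist view and the reprojection agree: the fingers are on leaf 1 and centred, pressing with about 2.4 N. I'll raise 1 mm and slide on to leaf 2.

>>> jog_arm(turn=[[0, 0, 0], [0, 0, 0], [0, 0, 0], [0, 0, 0], [0, 0, 0], [0, 0, 0], [0, 0, 0], [0, 0, 0], [0, 0, 0], [0, 0, 0], [0, 0, 0], [0, 0, 0], [0, 0, 0], [0, 0, 0]], delta_pos=[[0, 0, -0.001], [-0.004, 0, 0], [-0.004, 0, 0], [-0.004, 0, 0], [-0.004, 0, 0], [-0.004, 0, 0], [-0.004, 0, 0], [-0.004, 0, 0], [-0.004, 0, 0], [-0.004, 0, 0], [-0.004, 0, 0], [-0.004, 0, 0], [0, 0, 0], [0, 0, 0]], gripper=[0, 0, 0, 0, 0, 0, 0, 0, 0, 0, 0, 0, 0, 0])

```text
time: 5.48
tool_pos: [0.3948, 0.3176, 0.0287]
tcp_rot: [0.313, 3.124, 0.001]
wrist_force: [0.6, -1.4, 2.4]
width: -0.002
grip_force: 1.2
```

```bash
python3 - <<'E'
from h import *
c=np.array([.387,.319,0])
for i in range(4):
    s=read_state(); im=vision.read_camera('wrist')[:,:,::-1]
    print(s['time'],np.round(s['tool_pos'],4),np.round(s['wrist_force'],2),(s['tool_pos']-c)@[.979,-.203,0],(s['tool_pos']-c)@[.203,.979,0])
cv2.imwrite('pics/w6.png',cv2.resize(im,(800,600),interpolation=cv2.INTER_CUBIC))
E
```

```text
5.4833 [0.3948 0.3176 0.0287] [ 0.62 -1.42  2.37] 0.007967888740323689 0.00017671588258312497
5.5333 [0.3947 0.3176 0.0287] [ 1.53 -1.37  2.42] 0.007870720976525141 0.00019234048869985992
5.5833 [0.3946 0.3177 0.0287] [ 1.29 -0.99  2.24] 0.007744271259972091 0.00023764237955183697
5.6333 [0.3945 0.3177 0.0287] [0.85 0.1  1.78] 0.007590908722263712 0.00026181230602057145
```

View pics/w6.png

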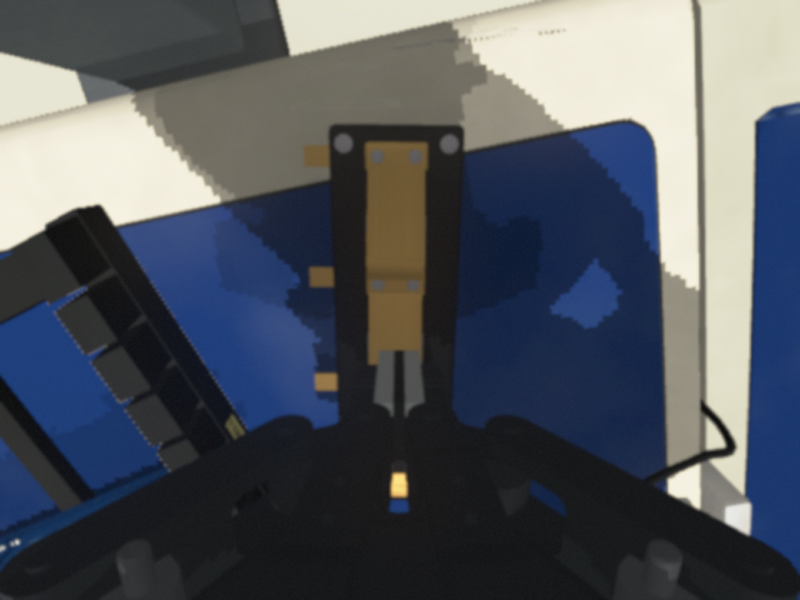

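Leaf 1 is back up and leaf 2 is under the tips. On to leaf 3.

>>> jog_arm(turn=[[0, 0, 0], [0, 0, 0], [0, 0, 0], [0, 0, 0], [0, 0, 0], [0, 0, 0], [0, 0, 0], [0, 0, 0], [0, 0, 0], [0, 0, 0], [0, 0, 0], [0, 0, 0], [0, 0, 0], [0, 0, 0]], delta_pos=[[-0.004, 0, 0], [-0.004, 0, 0], [-0.004, 0, 0], [-0.004, 0, 0], [-0.004, 0, 0], [-0.004, 0, 0], [-0.004, 0, 0], [-0.004, 0, 0], [-0.004, 0, 0], [-0.004, 0, 0], [-0.004, 0, 0], [0, 0, 0], [0, 0, 0], [0, 0, 0]], gripper=[0, 0, 0, 0, 0, 0, 0, 0, 0, 0, 0, 0, 0, 0])

```text
time: 6.85
tool_pos: [0.4379, 0.3089, 0.0288]
tcp_rot: [0.313, 3.124, 0.001]
wrist_force: [2.1, -0.9, 3.1]
width: -0.001
grip_force: 1.2
```

```bash
python3 - <<'E'
from h import *
c=np.array([.387,.319,0])
for i in range(5):
    s=read_state(); im=vision.read_camera('wrist')[:,:,::-1]
    print(s['time'],np.round(s['tool_pos'],4),np.round(s['wrist_force'],2),(s['tool_pos']-c)@[.979,-.203,0],(s['tool_pos']-c)@[.203,.979,0])
cv2.imwrite('pics/w7.png',cv2.resize(im,(800,600),interpolation=cv2.INTER_CUBIC))
E
```

```text
6.85 [0.4379 0.3089 0.0288] [ 2.1  -0.87  3.12] 0.05184025897336158 0.00044783518658014884
6.9 [0.4377 0.3089 0.0287] [1.37 0.17 2.09] 0.05167047846179933 0.0004496724987359367
6.95 [0.4376 0.309  0.0288] [ 2.39 -1.23  2.68] 0.051572073676274484 0.0004795991411373115
7.0 [0.4375 0.309  0.0287] [2.59 0.42 3.03] 0.05144794989136734 0.00048365255859624055
7.05 [0.4374 0.309  0.0287] [ 1.54 -1.12  2.02] 0.05132615550969021 0.00047688708443561486
```

View pics/w7.png

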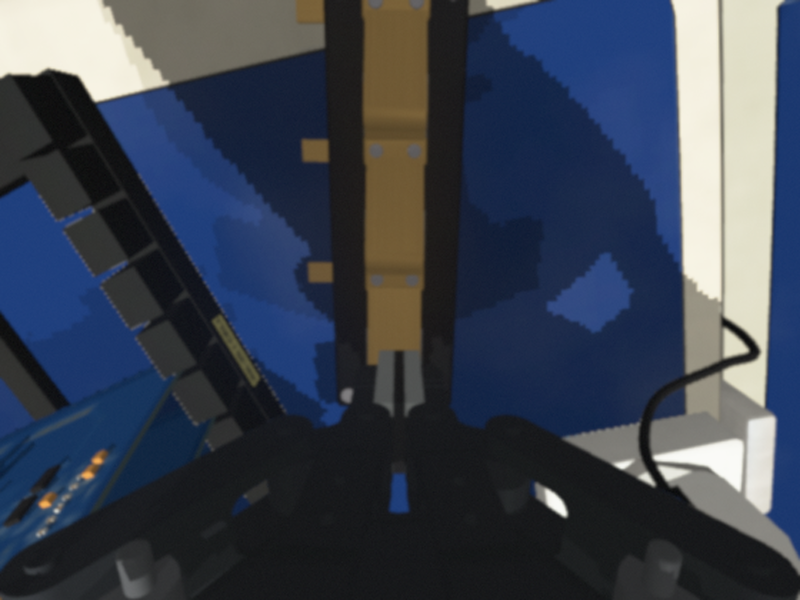

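Leaves 1 and 2 are up. The tips are holding leaf 3 part way down, about 6 mm with about 2.5 N. The block hasn't shifted, so I'm handing the job in.

```bash
python3 -c "
from workcell import ticket
print(ticket.finish_job())"
```

```text
the job is handed in; nothing more can be done
None
```

I ran the closed fingertips along the three-leaf block from root to free end, dipping leaves 1, 2 and 3 in turn, and handed the job in at about 7 s with the tips holding leaf 3 about 6 mm down; no verdict came back.

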